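# Restock the push-latch drawer from the supply basket

### The job

Restock the medicine drawer on the treatment trolley: push the closed blue front of the small white drawer unit so that its push-push latch lets it spring out, pull it open, slide the purple basket out from under the steel riser shelf without tipping it, and lay all the medicine cartons (those in the basket and any on top of the unit) inside the drawer. Then push the drawer in until the latch holds it shut (let go and check: it springs out again if it was not pushed far enough, or was pushed once too often) and slide the empty basket fully home under the riser, its back against the low rear upstand. Leave the pump bottle, the steel drum and the steel bowl where they stand.

Things in the scene. Friction and masses are not known exactly. Their poses are not given: they have to be found in the camera images.
- cabinet: white handleless drawer unit, fixed, 262 deep (x) x 220 wide (y) x 130 high mm. Origin: on the table below the middle of its body's front edge; x points into the unit, y to its left, z up. Blue upper front = the drawer; grey lower front is fixed. Latch: pushing the latched drawer to -0.005 m or beyond (8 to 10 N) and letting go makes a spring throw it out to about 0.06.
- drawer (a joint): how far the blue drawer stands out along the cabinet's -x, in m: about 0 (+-1 mm) = latched shut; 0.16 = open stop; -0.007 = pushed-in stop. Starts latched. To shut: push it from 0.05 or more in to -0.005 (8 to 10 N near the end; it may stop hard there) and let go; it settles to 0 and stays; pushed less far, or once more, it springs out. From 0.06 to 0.16 it slides with 1 N and stays as left.
- drawer_face (a point): centre of the outer face of the blue drawer front (moves with the drawer); axes as the cabinet's. The panel is 14 mm thick (x), 216 wide, 68 tall, from 60 to 128 mm above the table (unit's top: 130 mm), and when latched stands 8 mm proud of the unit's body (a shadow gap, not a fault). Once sprung out, its upper edge can be pinched from above, one finger on either side.
- drawer_in (a point): centre of the drawer's inner floor, 68 mm above the table, 118.5 mm behind the front's outer face; axes as the cabinet's. Inside: +-104 mm in x (front panel to back wall), +-91 mm in y. Side and back walls 4 mm thick, 38 mm high above the floor, front panel 60 mm. When fully open, the front 168 mm of it are clear of the unit.
- riser: stainless riser shelf, fixed; a flat box and a jar are fixed on its top (to 136 mm). Origin: on the table below the middle of the top's front edge; x points inward under it, y left, z up. Top 115 deep (x) x 226 wide mm, underside 96, upper face 100 mm above the table; side sheets leave 218 mm between them; a rear upstand, 30 mm high, has its front face at x = 111 mm.
- basket: purple plastic basket, loose, 0.32 kg, 175 deep (x) x 186 wide (y) x 55 high mm, walls and floor 4 mm; slides on the table with friction 0.25. Origin: centre of its underside; x points away from its grip (which is on the -x wall), at the start parallel to the riser's. Starts under the riser with 68 to 78 mm of its front standing out; home against the upstand its origin is at x = 23.5 mm in the riser's frame.
- basket_grip (a point): middle of the thick grip on the basket's front rim: a bar 11 mm thick (x), 80 long (y), 22 tall, its top flush with the rim at 55 mm; this point is 44 mm above the table and 85.5 mm in front of the basket's origin. To be pinched from above, one finger outside and one inside the basket.
- carton1: medicine carton, white box with a teal band near one end, 26 (x) x 64 (y) x 22 (z) mm, 45 g; starts lying flat in the basket. Absent in some starts (its reading is then None). Origin: centre of its underside; x across its width, y along its length (teal band at +y), z up as it lies.
- carton2: medicine carton, white box with a teal band near one end, 26 (x) x 64 (y) x 22 (z) mm, 45 g; starts lying flat in the basket. Absent in some starts (its reading is then None). Origin: centre of its underside; x across its width, y along its length (teal band at +y), z up as it lies.
- carton3: medicine carton, white box with a teal band near one end, 26 (x) x 64 (y) x 22 (z) mm, 45 g; starts lying flat in the basket. Absent in some starts (its reading is then None). Origin: centre of its underside; x across its width, y along its length (teal band at +y), z up as it lies.
- carton4: medicine carton, white box with a teal band near one end, 26 (x) x 64 (y) x 22 (z) mm, 45 g; starts lying flat in the basket. Absent in some starts (its reading is then None). Origin: centre of its underside; x across its width, y along its length (teal band at +y), z up as it lies.
- carton5: medicine carton, white box with a teal band near one end, 26 (x) x 64 (y) x 22 (z) mm, 45 g; starts lying flat on top of the drawer unit. Absent in some starts (its reading is then None). Origin: centre of its underside; x across its width, y along its length (teal band at +y), z up as it lies.
- rub_bottle: white pump bottle with blue pump head, 64 mm diameter, 150 mm high; bystander, must not be moved. Origin: centre of its underside.
- drum: stainless dressing drum with lid, 106 mm diameter, 103 mm high; bystander, must not be moved. Origin: centre of its underside.
- gallipot: small stainless bowl, 90 mm rim diameter, 45 mm high; bystander, must not be moved. Origin: centre of its underside.

How it is judged:
By the outcome, as a careful person would: the job done as asked, in the order asked, and still so for the second after the job is handed in, with the robot touching nothing.
Of carton1, carton2, carton3, carton4, carton5 only 3 to 5 are there at a start; the rules pass over those that are not, and their reading is None.
At some moment in a run one of carton1, carton2, carton3, carton4 may be knocked a few centimetres aside while the robot is not near it.
Once in a run the grip may slacken for a moment while it holds something.
It also fails if it takes over 210 s, if anything falls off the work surface, if the arm or the gripper's body presses on something with over 40 N, if the wrist force passes 120 N, or if a joint passes its speed limit or range.

### The arm

A 6-joint arm with a two-finger parallel gripper is mounted at the origin on the work surface. World frame = base frame: x ahead of the robot, y to its left, z up, the work surface at z = 0. Lengths are in m, angles in degrees, forces in N, time in s.
With the tool pointing down it reaches from about 0.375 to 0.75 m from the base axis. Payload 9 kg.
Tool frame: the origin (TCP) lies where the fingers leave the gripper's body, on its centre line; the fingertips stand 73 mm ahead of it and the grasp point (between the pads) lies 54 mm ahead of it (robot.tip_reach is the distance from the TCP to the fingertips, in m); z points along the fingers, y is the line along which they close (so a half turn about z gives the same grasp; the last joint's range is limited). The gripper opens to 85 mm and grips with 20 to 120 N. Pads are 22 mm wide; open, the fingers measure 114 mm over their backs; the gripper's body (76 mm by 85 mm) begins 54 mm behind the grasp point. The pads swing forward as they close: fully open they stand 13 mm farther back than shut.
Start: joints at [56.396, 5.964, 5.575, 89.605, 0, 77.527], TCP at [0.216, 0.56, 0.304] pointing down, gripper open.
Joint ranges: [-171.21, 171.21], [-48.23, 106.86], [-62.78, 66.21], [-105.2, 120.99], [-86.42, 89.51], [-180, 180]. Speed limits (degrees/s): [127.2, 127.2, 147.25, 180, 180, 180].

### API

Orientations are given as [roll, pitch, yaw] about the fixed x, y, z axes, in that order (R = Rz(yaw) Ry(pitch) Rx(roll)).
In Python, from plant import robot gives the robot as it stands. Calls block until the motion is done:
- robot.move_pose(position, orientation): joint-space move of the TCP to a pose.
- robot.line_to(position, vel=0.15, rotation=None, guard=None): straight line of the TCP; rotation=None keeps the orientation; vel is the mean speed in m/s. With guard (N) it stops when the force on the tool has changed by that much, and returns True; else False.
- robot.goto_joints(angles): joint-space move.
- robot.set_gripper(opening): finger opening in m; the grip force is fixed at half the most; returns when the fingers have stopped.
- robot.pause(seconds).
- robot.ik(position, orientation): joint angles nearest the present ones, or None.
- robot.observe(): the state.
- robot.grab_frame(name): name is "side" or "top" or "wrist"; returns the picture (480x640x3 uint8, blue, green, red); there is no depth.
- robot.get_calibration(name): a dict with "vertical_fov" (degrees; the focal length in pixels is half the picture's height over the tangent of half this angle, whatever the lens; pixels are square), "cx", "cy" (the principal point, pixels), "k1" (the pictures are not rectified: a ray, as slopes to the right and down, at radius r is drawn at 1 + k1 r^2 times it, then the intrinsics apply), "rvec" (rotation vector, rad) and "tvec" (3), from world to camera coordinates, as OpenCV has them. Camera axes: x right, y down, z forward; pixel columns grow to the right and rows downward; lengths in m; the calibration is good to about 2 mm. A picture is of the moment at which its call begins: read the wrist's pose just before it. get_calibration takes no time and is no camera call; for the wrist camera it gives the pose at the moment of the call.
A pose or a line that the arm cannot do raises robot.IKError and nothing moves.
- robot.job_done(): hands the job in; it is judged then, once.
The state is a dict: "time": time; "q": joint angles; "qvel": joint speeds; "joint_torque": joint torques, N m; "tool_pos": TCP position; "tcp_rot": TCP orientation; "ft_force": force on the tool from outside, world axes, zero at the start; "torque": the same for the moment, N m; "gripper_width": finger opening in m; "gripper_force": force on a finger pad.
Only numpy, scipy, OpenCV 4.12 (cv2) and the standard library are available. Lean on these libraries where they do the work, as an engineer would, in place of code of your own. Each camera call takes 0.05 s, during which the arm holds its last target. There are 200 camera calls.

## Working session

There is one attempt and no reset: what is moved stays moved. The work goes in short steps, each a Python script; the robot and the scene stay as the last script left them, time stands still between calls to the robot, and variables do not carry over. Pictures are saved under pics/ and viewed, at most 14 in all, crops included, and the job is handed in when it is done.

```bash
ls; mkdir -p pics; python3 - <<'E'
from plant import robot
import cv2
o=robot.observe();print(o)
for n in("side","top","wrist"):
    c=robot.get_calibration(n);print(n,c)
    cv2.imwrite(f"pics/{n}0.png",robot.grab_frame(n))
E
```

```text
pics
{'time': 0.0, 'q': array([5.63960086e+01, 6.00047577e+00, 5.52757435e+00, 8.96060600e+01,
       9.14403075e-04, 7.75273256e+01]), 'qvel': array([-0.08616232, -0.05818571,  0.01487067, -0.09599483, -0.12288683,
        0.04633268]), 'joint_torque': array([-3.06957234e-03, -5.56917500e+01,  5.03661382e+01,  1.63891440e-02,
       -3.84452551e-04, -2.36496305e-05]), 'tool_pos': array([0.21614785, 0.55945383, 0.30310824]), 'tcp_rot': array([-1.79923100e+02, -1.79464338e-02,  1.58868670e+02]), 'ft_force': array([ 0.78141244, -0.17589474,  0.31489693]), 'torque': array([ 0.03402509,  0.00995748, -0.04452906]), 'gripper_force': 0.0, 'gripper_width': 0.08540331835883277}
side {'vertical_fov': 47.36222950144386, 'cx': 315.7736949985557, 'cy': 233.42013411946826, 'k1': -0.011639943420707361, 'rvec': array([ 1.75113266, -1.49447646,  0.79981562]), 'tvec': array([-0.09242517,  0.46571251,  1.16166774])}
top {'vertical_fov': 45.29448056941493, 'cx': 314.37296152262684, 'cy': 242.57779162724526, 'k1': 0.056132158523569765, 'rvec': array([ 2.06589151, -2.14247247,  0.2312531 ]), 'tvec': array([0.03494664, 0.64907584, 1.64021312])}
wrist {'vertical_fov': 65.92727562608823, 'cx': 317.9573879054237, 'cy': 243.29166620774384, 'k1': -0.07368534328660728, 'rvec': array([-2.37216132, -1.62620267, -0.24945369]), 'tvec': array([-0.59836279, -0.039124  ,  0.38123904])}
```

View pics/top0.png

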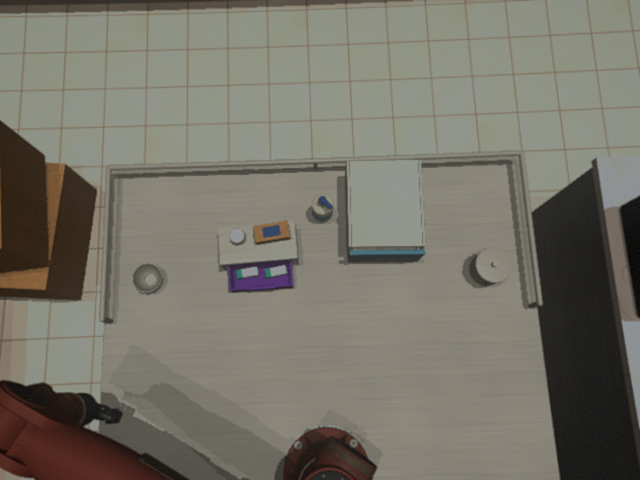

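View pics/side0.png

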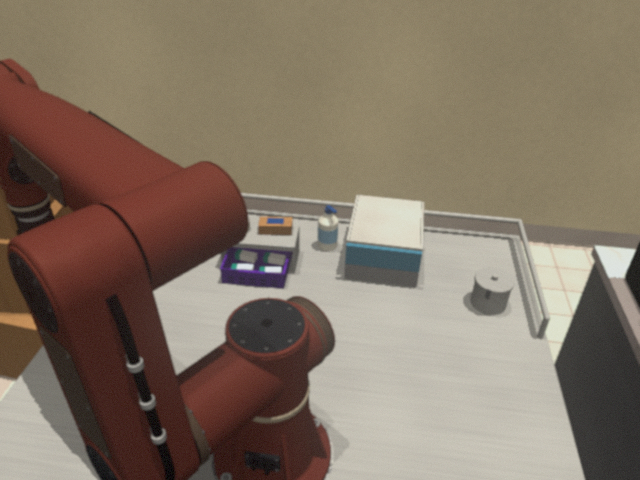

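View pics/wrist0.png

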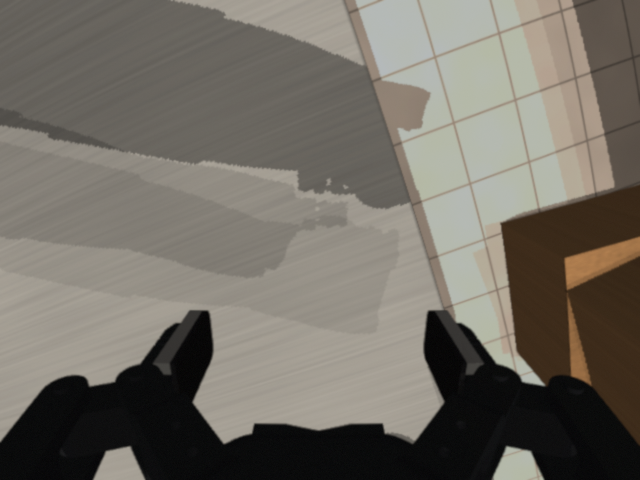

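Top view: purple basket at (228–293, 262–291) under the riser (219–298, 222–266), bottle (321,208), cabinet (347–424, 160–262) with the blue front at row ~252, drum (491,267), bowl (148,279). Side view shows four carton-like boxes in the basket. The wrist camera sees only table so far.

```bash
cat > h.py <<'E'
from plant import robot
import numpy as np, cv2
from scipy.spatial.transform import Rotation as Ro
def cam(n):
    c=robot.get_calibration(n); f=240/np.tan(np.radians(c["vertical_fov"]/2))
    R=cv2.Rodrigues(np.array(c["rvec"]))[0]; return dict(f=f,c=np.array([c["cx"],c["cy"]]),k=c["k1"],R=R,t=np.array(c["tvec"]))
def ray(C,uv):
    d=(np.atleast_2d(uv).astype(float)-C["c"])/C["f"]; s=d.copy()
    for _ in range(20): s=d/(1+C["k"]*(s**2).sum(1,keepdims=True))
    return -C["R"].T@C["t"], np.c_[s,np.ones(len(s))]@C["R"]
def onz(C,uv,z):
    o,d=ray(C,uv); return o+d*((z-o[2])/d[:,2:])
def proj(C,P):
    p=np.atleast_2d(P)@C["R"].T+C["t"]; s=p[:,:2]/p[:,2:]
    return s*(1+C["k"]*(s**2).sum(1,keepdims=True))*C["f"]+C["c"]
def shot(n,name):
    C=cam(n); im=robot.grab_frame(n); cv2.imwrite(f"pics/{name}.png",im); return C,im
def blobs(m,amin=100):
    cs,_=cv2.findContours(m.astype(np.uint8)*255,cv2.RETR_EXTERNAL,cv2.CHAIN_APPROX_NONE)
    return sorted([c for c in cs if cv2.contourArea(c)>amin],key=cv2.contourArea,reverse=True)
def hsv(im): return cv2.cvtColor(im,cv2.COLOR_BGR2HSV)
E
python3 - <<'E'
from h import *
C,im=shot("top","t1")
for nm,pts,z in(("basket",[(228,291),(293,289),(229,262)],.055),("riser",[(219,266),(298,264),(218,226),(297,222)],.1),("cab",[(347,250),(424,247),(347,160),(420,160)],.13),("bottle",[(321,200)],.14),("drum",[(491,267)],.1),("bowl",[(148,279)],.04)):
    print(nm,onz(C,pts,z).round(3).tolist())
print(proj(C,[[0,0,0]]))
E
```

```text
basket [[0.517, 0.271, 0.055], [0.516, 0.079, 0.055], [0.604, 0.268, 0.055]]
riser [[0.584, 0.29, 0.1], [0.582, 0.061, 0.1], [0.704, 0.293, 0.1], [0.708, 0.06, 0.1]]
cab [[0.612, -0.081, 0.13], [0.612, -0.301, 0.13], [0.884, -0.094, 0.13], [0.875, -0.309, 0.13]]
bottle [[0.76, -0.012, 0.14]]
drum [[0.553, -0.494, 0.1]]
bowl [[0.564, 0.511, 0.04]]
[[326.73685627 472.21661443]]
```

```bash
python3 - <<'E'
from h import *
o=robot.observe();C=cam("wrist")
Rt=Ro.from_euler("xyz",o["tcp_rot"],degrees=True).as_matrix()
print("cam in tool",Rt.T@(-C["R"].T@C["t"]-o["tool_pos"]),"axes",(C["R"]@Rt).round(3).tolist())
for p in([.5,.18,.32],[.5,-.2,.34],[.52,.17,.13],[.42,.17,.13]):
  for y in(90,-90,0,180):
    q=robot.ik(p,[180,0,y]);print(p,y,None if q is None else np.round(q,0))
E
```

```text
cam in tool [ 0.077867   -0.00061932 -0.07064732] axes [[-0.0, 1.0, 0.001], [-0.953, -0.0, -0.303], [-0.303, -0.001, 0.953]]
[0.5, 0.18, 0.32] 90 [ 6. -6. -5. 91.  0. 96.]
[0.5, 0.18, 0.32] -90 [  6.  -6.  -5.  91.   0. -84.]
[0.5, 0.18, 0.32] 0 [   6.   -6.   -5.   91.    0. -174.]
[0.5, 0.18, 0.32] 180 [ 6. -6. -5. 91.  0.  6.]
[0.5, -0.2, 0.34] 90 [-36.  -4.  -1.  93.   0.  54.]
[0.5, -0.2, 0.34] -90 [ -36.   -4.   -1.   93.    0. -126.]
[0.5, -0.2, 0.34] 0 [-36.  -4.  -1.  93.   0. 144.]
[0.5, -0.2, 0.34] 180 [-36.  -4.  -1.  93.   0. -36.]
[0.52, 0.17, 0.13] 90 [  4.  -1. -19.  71.   0.  94.]
[0.52, 0.17, 0.13] -90 [  4.  -1. -19.  71.   0. -86.]
[0.52, 0.17, 0.13] 0 [   4.   -1.  -19.   71.    0. -176.]
[0.52, 0.17, 0.13] 180 [  4.  -1. -19.  71.   0.   4.]
[0.42, 0.17, 0.13] 90 [  5. -18. -35.  73.   0.  95.]
[0.42, 0.17, 0.13] -90 [  5. -18. -35.  73.   0. -85.]
[0.42, 0.17, 0.13] 0 [   5.  -18.  -35.   73.    0. -175.]
[0.42, 0.17, 0.13] 180 [  5. -18. -35.  73.   0.   5.]
```

```bash
python3 - <<'E'
from h import *
robot.move_pose([.40,.18,.36],[180,0,180]); shot("wrist","w_b")
robot.move_pose([.47,-.2,.40],[180,0,180]); C,im=shot("wrist","w_c")
a=cv2.imread("pics/w_b.png"); cv2.imwrite("pics/m1.png",cv2.resize(np.hstack([a,im]),(800,300)))
C,s=shot("side","s1"); cv2.imwrite("pics/m2.png",cv2.resize(s[180:310,200:460],None,fx=3,fy=3,interpolation=cv2.INTER_CUBIC))
print(robot.observe()["time"])
E
```

```text
3.3583
```

View pics/m1.png

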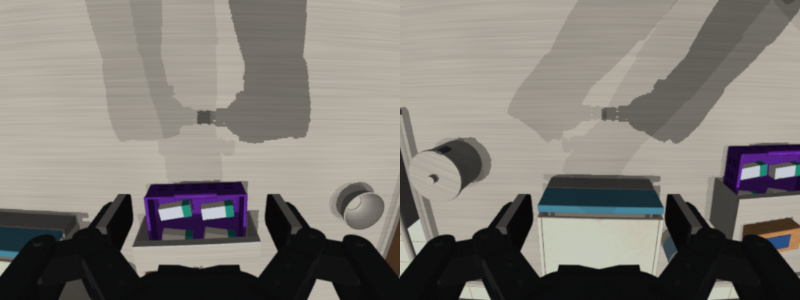

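View pics/m2.png

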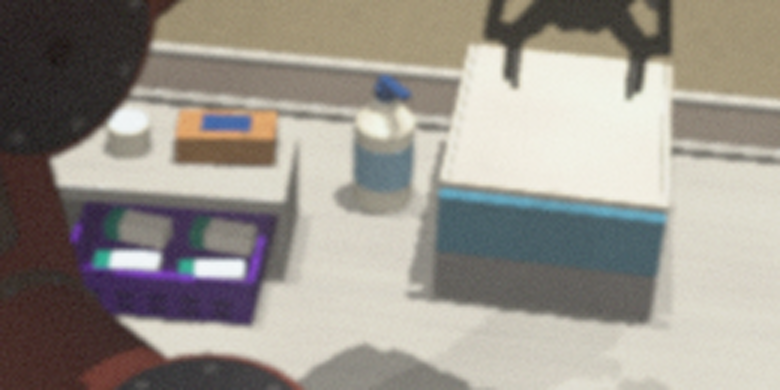

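Four cartons lie in the basket (teal bands to +y), and the cabinet top is bare. In the right half the blue front spans (538–663, 187–215) at half scale.

```bash
python3 - <<'E'
from h import *
a=cv2.imread("pics/w_b.png");b=cv2.imread("pics/w_c.png")
for im,nm,(lo,hi) in((a,"purple",((120,90,40),(150,255,255))),(b,"blue",((90,80,40),(110,255,255)))):
    m=cv2.inRange(hsv(im),lo,hi); c=blobs(m,300)
    for k in c[:3]: print(nm,cv2.boundingRect(k),cv2.approxPolyDP(k,4,True)[:,0].tolist())
h=hsv(b)
for u in(300,400,500): print(u,[(v,*h[v,u]) for v in range(340,460,4)] if u==400 else "")
cv2.imwrite("pics/m3.png",np.vstack([cv2.resize(a[280:410,210:430],None,fx=2.3,fy=2.3),cv2.resize(b[270:380,210:430],None,fx=2.3,fy=2.3)]))
E
```

```text
purple (230, 292, 166, 93) [[385, 292], [242, 296], [230, 317], [239, 384], [258, 383], [262, 364], [307, 367], [309, 381], [324, 381], [328, 362], [374, 367], [378, 378], [391, 378], [395, 311]]
blue (221, 301, 201, 42) [[221, 328], [221, 336], [418, 342], [421, 336], [403, 304], [235, 301]]
blue (586, 376, 38, 23) [[623, 376], [586, 383], [602, 398], [620, 394]]
300 
400 [(340, np.uint8(98), np.uint8(138), np.uint8(151)), (344, np.uint8(21), np.uint8(35), np.uint8(95)), (348, np.uint8(20), np.uint8(36), np.uint8(85)), (352, np.uint8(19), np.uint8(33), np.uint8(171)), (356, np.uint8(26), np.uint8(26), np.uint8(195)), (360, np.uint8(26), np.uint8(26), np.uint8(195)), (364, np.uint8(26), np.uint8(26), np.uint8(195)), (368, np.uint8(26), np.uint8(26), np.uint8(195)), (372, np.uint8(26), np.uint8(26), np.uint8(195)), (376, np.uint8(28), np.uint8(25), np.uint8(195)), (380, np.uint8(32), np.uint8(22), np.uint8(196)), (384, np.uint8(27), np.uint8(25), np.uint8(195)), (388, np.uint8(28), np.uint8(23), np.uint8(196)), (392, np.uint8(26), np.uint8(26), np.uint8(196)), (396, np.uint8(27), np.uint8(25), np.uint8(195)), (400, np.uint8(32), np.uint8(22), np.uint8(196)), (404, np.uint8(30), np.uint8(22), np.uint8(195)), (408, np.uint8(30), np.uint8(22), np.uint8(196)), (412, np.uint8(35), np.uint8(22), np.uint8(198)), (416, np.uint8(36), np.uint8(21), np.uint8(198)), (420, np.uint8(37), np.uint8(22), np.uint8(199)), (424, np.uint8(35), np.uint8(22), np.uint8(198)), (428, np.uint8(37), np.uint8(22), np.uint8(200)), (432, np.uint8(35), np.uint8(22), np.uint8(198)), (436, np.uint8(34), np.uint8(23), np.uint8(192)), (440, np.uint8(120), np.uint8(21), np.uint8(12)), (444, np.uint8(90), np.uint8(21), np.uint8(12)), (448, np.uint8(0), np.uint8(0), np.uint8(13)), (452, np.uint8(130), np.uint8(55), np.uint8(14)), (456, np.uint8(120), np.uint8(26), np.uint8(10))]
500
```

View pics/m3.png

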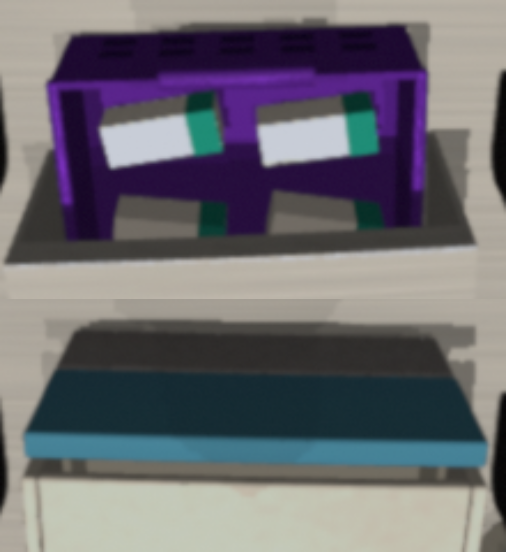

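Upper crop: basket front rim corners at full-image ≈(232,315) and (395,311), grip bar between; lower crop: blue panel with lit top edge, outer corners ≈(221,328)/(421,336), plus the shadow gap behind.

```bash
cat >> h.py <<'E'
def wristcam(pos,rpy):
    C=cam("wrist"); o=robot.observe()
    Rt=Ro.from_euler("xyz",o["tcp_rot"],degrees=True).as_matrix()
    Rc=C["R"]@Rt; tc=C["t"]+C["R"]@o["tool_pos"]   # tool->cam
    Rn=Ro.from_euler("xyz",rpy,degrees=True).as_matrix()
    C["R"]=Rc@Rn.T; C["t"]=tc-C["R"]@np.array(pos); return C
def line(m,axis=0):pass
E
python3 - <<'E'
from h import *
a=cv2.imread("pics/w_b.png");b=cv2.imread("pics/w_c.png")
C=wristcam([.47,-.2,.40],[180,0,180]); h=hsv(b)
# cabinet: per column, transition dark->light blue (outer edge) and end of blue
mid=[];end=[]
for u in range(230,415,5):
    col=h[300:350,u].astype(int); bl=(abs(col[:,0]-99)<10)&(col[:,1]>80); v=np.where(bl)[0]
    lit=v[col[v,2]>100]
    if len(lit): mid.append((u,300+lit[0]-.5)); end.append((u,300+v[-1]+.5))
for pts in(mid,end):
    P=onz(C,pts,.128); k=np.polyfit(P[:,1],P[:,0],1); print("edge x at y=-.19",np.polyval(k,-.19),"yaw",-np.degrees(np.arctan(k[0])),"resid",np.std(P[:,0]-np.polyval(k,P[:,1])))
print(onz(C,[(221,331),(421,335.5)],.128))
C=wristcam([.40,.18,.36],[180,0,180])
P=onz(C,[(231.5,315),(395.5,311)],.055);print("rim",P,np.linalg.norm(P[0]-P[1]))
d=P[1]-P[0];print("yaw",np.degrees(np.arctan2(-d[0],d[1])))
R=onz(C,[(213.5,393.5),(416,386)],.1);print("riser front",R,np.linalg.norm(R[0]-R[1]),np.degrees(np.arctan2(-(R[1]-R[0])[0],(R[1]-R[0])[1])))
print(onz(C,[(210+100/2.3,280+170/2.3),(210+380/2.3,280+90/2.3)],.026))
E
```

```text
edge x at y=-.19 0.5970021914735747 yaw -1.3829978613326521 resid 0.0003598598082627329
edge x at y=-.19 0.6100785348235065 yaw -1.3907352979409464 resid 0.000430025341971863
[[ 0.59842372 -0.30383305  0.128     ]
 [ 0.60395002 -0.0910077   0.128     ]]
rim [[0.52724986 0.0801945  0.055     ]
 [0.52203002 0.26724248 0.055     ]] 0.18712079775029267
yaw 1.5985055670767243
riser front [[0.60029551 0.06416185 0.1       ]
 [0.5899246  0.28578952 0.1       ]] 0.22187018830745184 2.6791617491528563
[[0.59904662 0.09643146 0.026     ]
 [0.54857521 0.24962747 0.026     ]]
```

```bash
cat >> h.py <<'E'
CY=-1.39; ux=np.array([np.cos(np.radians(CY)),np.sin(np.radians(CY)),0]); uy=np.array([-ux[1],ux[0],0])
F0=np.array([.597,-.1975,0])  # shut face centre
def W(x,y,z): return F0+ux*x+uy*y+np.array([0,0,z])
def push(z,x0,depth=.007,lim=13):
    """from x0 (outward of the shut face, -) push in until contact, then on; returns log"""
    fx=lambda: robot.observe()["ft_force"]@ux
    here=lambda:(robot.observe()["tool_pos"]-F0)@ux
    f0=fx(); hit=robot.line_to(W(.0,0,z),vel=.03,guard=3); xc=here(); print("contact",hit,xc,fx()-f0)
    for i in range(40):
        x=here()
        if abs(fx()-f0)>lim: break
        xc+=.001; robot.line_to(W(xc,0,z),vel=.02)
        print(round(here(),4),round(fx()-f0,1),end="; ")
E
python3 - <<'E'
from h import *
robot.set_gripper(0)
robot.move_pose(W(-.06,0,.28),[180,0,180+CY])
robot.line_to(W(-.06,0,.165),vel=.1)
push(.165,-.06)
robot.line_to(W(-.16,0,.165),vel=.15)
robot.pause(.5); print(robot.observe()["time"])
robot.line_to(W(-.16,0,.34),vel=.2)
robot.move_pose(W(-.12,0,.40),[180,0,180+CY]); shot("wrist","w2")
E
```

```text
contact True -0.010078926649710485 -1.3708475828836826
-0.0097 -6.1; -0.0089 -7.1; -0.0079 -8.5; -0.0069 -7.3; -0.006 -8.3; -0.005 -8.6; -0.004 -8.5; -0.003 -9.0; -0.0022 -9.3; -0.002 -16.1; 11.7417
```

View pics/w2.png

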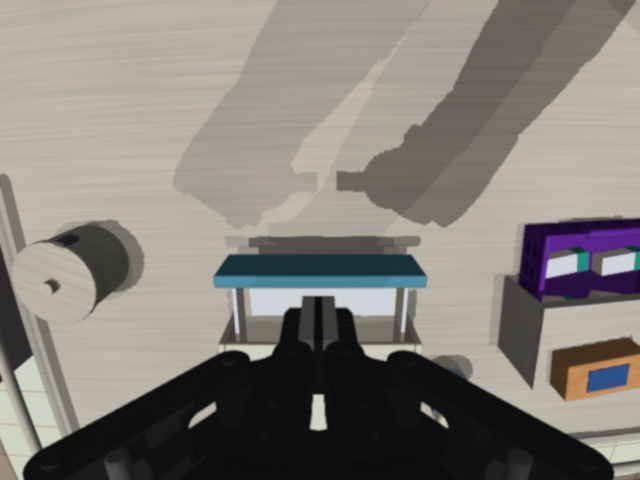

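Drawer has sprung out: the panel's lit edge at rows ~276–287, columns 215–426, drawer interior visible behind it. Now pull it.

```bash
python3 - <<'E'
from h import *
C=wristcam(W(-.12,0,.40),[180,0,180+CY])
P=onz(C,[(215,277),(426,278),(320,277),(320,287)],.128);print(((P-F0)@ux).round(4),((P-F0)@uy).round(4))
x=((P-F0)@ux)[0]+.007
robot.set_gripper(.05)
r=[180,0,90+CY]
robot.move_pose(W(x,0,.28),r)
print("down",robot.line_to(W(x,0,.166),vel=.1,guard=8),robot.observe()["tool_pos"])
robot.set_gripper(0); print(robot.observe()["gripper_width"],robot.observe()["gripper_force"])
print("pull",robot.line_to(W(-.156,0,.166),vel=.08,guard=20),(robot.observe()["tool_pos"]-F0)@ux,robot.observe()["ft_force"])
robot.set_gripper(.05)
robot.line_to(W(-.153,0,.36),vel=.25)
robot.move_pose([.38,.17,.38],[180,0,180]); C,im=shot("wrist","w3b")
robot.move_pose([.40,-.2,.40],[180,0,180]); C,im2=shot("wrist","w3")
cv2.imwrite("pics/m4.png",cv2.resize(np.hstack([im,im2]),(800,300)))
m=cv2.inRange(hsv(im2),(90,80,40),(110,255,255))
for k in blobs(m,300)[:2]:
  q=cv2.approxPolyDP(k,3,True)[:,0]; P=onz(C,q,.128); print(np.c_[q,(P-F0)@ux,(P-F0)@uy].round(4).tolist())
print(robot.observe()["time"])
E
```

```text
[-0.0536 -0.0525 -0.0538 -0.0429] [-0.1046  0.108   0.0012  0.0012]
down False [ 0.55078528 -0.19660829  0.1668157 ]
0.013271484324333819 59.19852018356323
pull True -0.15151619787523263 [ 3.70570021 -0.19398909  1.12451517]
[[217.0, 250.0, -0.1565, -0.1057], [218.0, 259.0, -0.1471, -0.1053], [432.0, 264.0, -0.147, 0.1074], [433.0, 256.0, -0.1555, 0.1074], [416.0, 236.0, -0.1756, 0.0882], [232.0, 232.0, -0.1753, -0.09]]
22.375
```

View pics/m4.png

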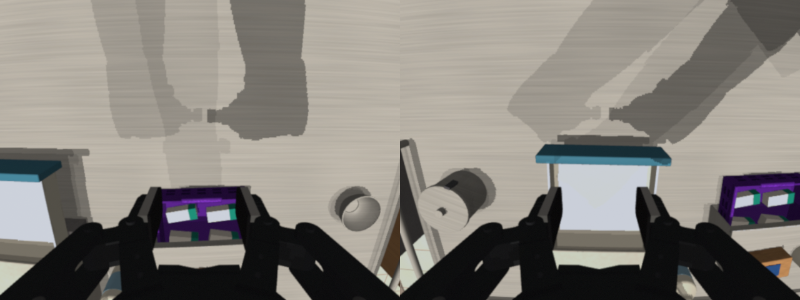

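Left: basket untouched with four cartons; right: drawer is open and empty (panel at ~x = -0.157). Now draw the basket out.

```bash
cat >> h.py <<'E'
RY=2.2; rx=np.array([np.cos(np.radians(RY)),np.sin(np.radians(RY)),0]); ry=np.array([-rx[1],rx[0],0])
G0=np.array([.5266,.1737,0])  # grip at start
E
python3 - <<'E'
from h import *
r=[180,0,90+RY]; U=lambda d,z: G0-rx*d+np.array([0,0,z])
robot.set_gripper(.036)
robot.move_pose(U(0,.25),r)
print("down",robot.line_to(U(0,.106),vel=.1,guard=6))
robot.set_gripper(0); o=robot.observe(); print(o["gripper_width"],o["gripper_force"],o["ft_force"])
print("pull",robot.line_to(U(.128,.106),vel=.06,guard=20)); o=robot.observe(); print(o["gripper_width"],o["ft_force"],o["tool_pos"])
robot.set_gripper(.036)
robot.line_to(U(.128,.3),vel=.25)
robot.move_pose([.38,.17,.40],[180,0,180]); C,im=shot("wrist","w4")
C2,im2=shot("top","t4"); print(o["time"])
E
```

```text
down False
0.009797489239814775 59.67409551143646 [-0.15249314 -1.52010067  4.18973657]
pull False
0.009465311075633524 [4.78693    0.62157394 5.82185114] [0.39925505 0.16883164 0.10656799]
28.925
```

View pics/w4.png

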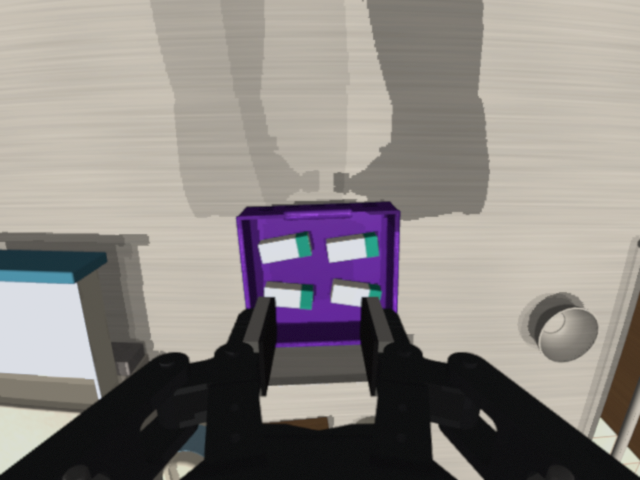

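Basket is fully out (rim 238–400 × 203–345) with four cartons flat at about (285,247), (353,247), (289,295), (357,293).

```bash
cat >> h.py <<'E'
VIEW=[.345,.18,.40]
def detect(name,pose=None,z=.026,box=((.38,.58),(.07,.28)),fname="wrist"):
    """cartons as (x,y,yaw of carton's y axis rel. world y, L, B)"""
    if fname=="wrist": robot.move_pose(pose or VIEW,[180,0,180]); robot.pause(.2)
    C,im=shot(fname,name); h=hsv(im)
    teal=cv2.inRange(h,(75,90,110),(95,255,255)); white=cv2.inRange(h,(0,0,165),(179,60,255))
    m=cv2.bitwise_or(teal,white)
    P=onz(C,[(u,v) for v in range(480) for u in range(640)],z).reshape(480,640,3)
    m[(P[...,0]<box[0][0])|(P[...,0]>box[0][1])|(P[...,1]<box[1][0])|(P[...,1]>box[1][1])]=0
    m=cv2.morphologyEx(cv2.morphologyEx(m,cv2.MORPH_CLOSE,np.ones((3,3))),cv2.MORPH_OPEN,np.ones((3,3)))
    out=[]
    for k in blobs(m,120):
        w=onz(C,k[:,0],z)[:,:2]*1000
        (cx,cy),(a,b),t=cv2.minAreaRect(w.astype(np.float32))
        if a>b: a,b=b,a; t+=90   # t: direction of the short side (a) from world x
        t=(t+90)%180-90
        out.append((round(cx/1000,4),round(cy/1000,4),round(t,1),round(b,1),round(a,1)))
    return out
E
python3 - <<'E'
from h import *
robot.set_gripper(.085)
for d in detect("w5"): print(d)
E
```

```text
(0.4503, 0.2125, 8.7, 64.4, 25.9)
(0.4508, 0.1264, 10.8, 64.4, 25.8)
(0.4756, 0.2474, -89.9, 189.5, 65.2)
(0.5162, 0.2184, -8.4, 63.5, 26.2)
(0.5182, 0.1291, -4.8, 63.7, 26.3)
(0.3892, 0.1263, -0.1, 112.5, 16.8)
```

```bash
cat >> h.py <<'E'
def good(ds): return [d for d in ds if 57<d[3]<71 and 21<d[4]<32]
FX=-.158  # open face
def w_(): return robot.observe()["gripper_width"]
def pick(d,z=.082,op=.042):
    robot.set_gripper(op)
    r=[180,0,90+d[2]]; p=np.array([d[0],d[1],0])
    robot.move_pose(p+[0,0,z+.1],r)
    hit=robot.line_to(p+[0,0,z],vel=.1,guard=6)
    robot.set_gripper(0); wg=w_(); robot.line_to(p+[0,0,.24],vel=.15); print("pick hit",hit,"w",wg,w_(),end=" "); return w_()>.018
def place(x,y):
    r=[180,0,90+CY]
    robot.move_pose(W(FX+x,y,.24),r); print("over",w_(),end=" ")
    if w_()<.018: print("LOST"); return False
    hit=robot.line_to(W(FX+x,y,.149),vel=.1,guard=6); print("down hit",hit,w_(),robot.observe()["tool_pos"][2])
    robot.set_gripper(.045); robot.line_to(W(FX+x,y,.26),vel=.2); return True
E
python3 - <<'E'
from h import *
d=good(detect("w6"))
print(d); d=min(d,key=lambda a:(-round(a[0],1),a[1]))
if pick(d): place(.115,-.045)
shot("side","s6"); robot.move_pose([.36,-.19,.40],[180,0,180]); C,im=shot("wrist","w7"); cv2.imwrite("pics/m5.png",im)
print(robot.observe()["time"])
E
```

```text
[(0.4507, 0.1263, 10.8, 64.5, 26.0), (0.4502, 0.2125, 8.8, 64.5, 25.9), (0.5182, 0.129, -5.2, 63.7, 26.4), (0.5162, 0.2183, -8.9, 63.6, 26.1)]
pick hit False w 0.024412440411312686 0.024435617580403666 over 0.02455723487862307 down hit False 0.02472894938948389 0.14982479067141044
42.7083
```

View pics/m5.png

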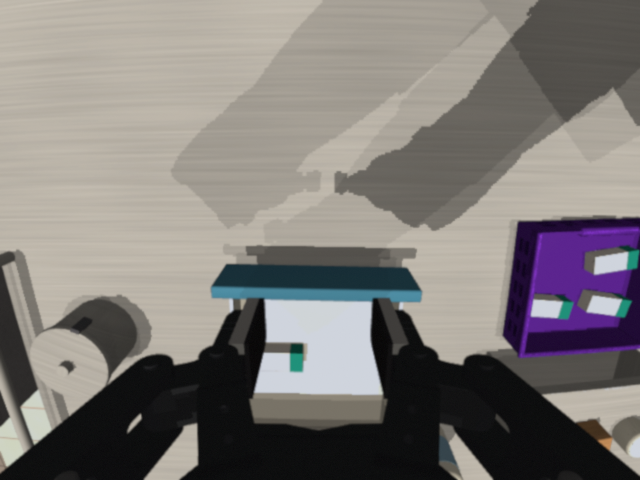

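First carton lies flat in the drawer at (285,358); three remain in the basket. Continue with the others.

```bash
python3 - <<'E'
from h import *
for i,(x,y) in enumerate([(.115,.045),(.055,-.045),(.055,.045)]):
    ds=good(detect(f"w8_{i}")); print(ds)
    if len(ds)!=3-i: print("unexpected"); break
    d=max(ds,key=lambda a:a[0]) if i<2 else ds[0]
    if not pick(d): print("pick failed"); break
    if not place(x,y): break
robot.move_pose([.345,.18,.40],[180,0,180]); robot.set_gripper(.085); C,a=shot("wrist","w9a")
robot.move_pose([.31,-.19,.42],[180,0,180]); C,im=shot("wrist","w9"); cv2.imwrite("pics/m6.png",cv2.resize(np.hstack([a,im]),(800,300)))
print(robot.observe()["time"])
E
```

```text
[(0.4502, 0.2125, 8.7, 64.4, 26.3), (0.5161, 0.2182, -8.5, 63.6, 26.6)]
unexpected
46.5583
```

View pics/m6.png

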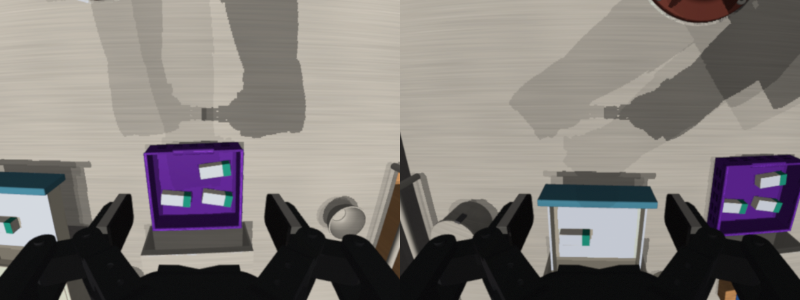

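Left: three cartons remain in the basket, the third having just been hidden by the half-open finger; right: one in the drawer. Open the gripper fully for detection and continue.

```bash
sed -i 's/    if fname=="wrist": robot.move_pose/    if fname=="wrist": robot.set_gripper(.085); robot.move_pose/' h.py; python3 - <<'E'
from h import *
for i,(x,y) in enumerate([(.115,.045),(.055,-.045),(.055,.045)]):
    ds=good(detect(f"w10_{i}")); print(ds)
    if len(ds)!=3-i: print("unexpected"); break
    d=max(ds,key=lambda a:a[0])
    if not pick(d): print("pick failed"); break
    if not place(x,y): break
robot.set_gripper(.085)
robot.move_pose([.345,.18,.40],[180,0,180]);  C,a=shot("wrist","w11a")
robot.move_pose([.31,-.19,.42],[180,0,180]); C,im=shot("wrist","w11"); cv2.imwrite("pics/m7.png",cv2.resize(np.hstack([a,im]),(800,300)))
print(robot.observe()["time"])
E
```

```text
[(0.4502, 0.2124, 8.6, 64.4, 25.9), (0.516, 0.2183, -8.7, 63.7, 26.4), (0.5181, 0.129, -4.9, 62.9, 26.4)]
pick hit False w 0.024608568742576137 0.024610071303474153 over 0.024481671561479384 down hit False 0.024576365080012312 0.14983769142701453
[(0.4501, 0.2122, 8.7, 64.1, 26.1), (0.5161, 0.2183, -8.5, 63.8, 26.2)]
pick hit False w 0.024643098861689635 0.024607851513290525 over 0.02479200532570475 down hit True 0.024475446116283096 0.15463786380132574
[(0.4501, 0.2124, 8.6, 64.1, 26.1)]
pick hit True w 0.024645952525648326 0.02450275603624342 over 0.02506085158024868 down hit True 0.024926615893149578 0.15466085625611525
79.8333
```

View pics/m7.png

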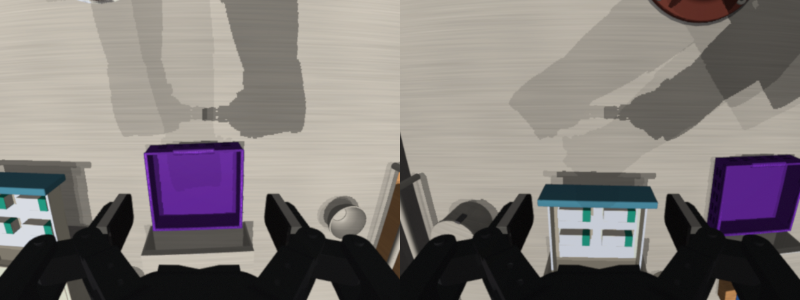

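All four cartons lie flat in the drawer (2×2 at ~(580–635, 213–240)), basket empty. Shut the drawer.

```bash
python3 - <<'E'
from h import *
C=wristcam([.31,-.19,.42],[180,0,180])
print(good(detect("w12",[.31,-.19,.42],z=.09,box=((.45,.62),(-.29,-.10)))))
robot.set_gripper(0)
robot.move_pose(W(-.20,0,.28),[180,0,180+CY]); robot.line_to(W(-.20,0,.165),vel=.15)
f0=robot.observe()["ft_force"]@ux
print(robot.line_to(W(-.012,0,.165),vel=.06,guard=15),(robot.observe()["tool_pos"]-F0)@ux, robot.observe()["ft_force"]@ux-f0)
x=-.012
for i in range(14):
    x+=.001; robot.line_to(W(x,0,.165),vel=.015); f=robot.observe()["ft_force"]@ux-f0
    print(round((robot.observe()["tool_pos"]-F0)@ux,4),round(f,1),end="; ")
    if abs(f)>13: break
robot.line_to(W(-.10,0,.165),vel=.05); robot.pause(.6)
robot.line_to(W(-.12,0,.34),vel=.2)
robot.set_gripper(.085); robot.move_pose([.47,-.2,.40],[180,0,180]); C,b=shot("wrist","w13"); h=hsv(b)
mid=[]
for u in range(230,415,5):
    col=h[250:350,u].astype(int); bl=(abs(col[:,0]-99)<10)&(col[:,1]>80); lit=np.where(bl&(col[:,2]>100))[0]
    if len(lit): mid.append((u,250+lit[0]-.5))
P=onz(C,mid,.128); print("\nface",np.median((P-F0)@ux),robot.observe()["time"])
E
```

```text
[]
False -0.012203932683997689 -6.831678095323042
-0.0112 -7.5; -0.0102 -6.8; -0.0092 -6.9; -0.0082 -6.6; -0.0072 -7.6; -0.0063 -8.7; -0.0053 -8.0; -0.0043 -8.6; -0.0033 -8.1; -0.0023 -8.1; -0.0022 -14.1; 
face 0.0013047210058901896 93.9167
```

```bash
python3 - <<'E'
from h import *
r=[180,0,90+RY]; U=lambda d,z: G0-rx*d+np.array([0,0,z]); D=lambda:(robot.observe()["tool_pos"]-G0)@rx
robot.set_gripper(.036)
robot.move_pose(U(.128,.25),r)
print("down",robot.line_to(U(.128,.106),vel=.1,guard=6))
robot.set_gripper(0); print(w_())
print("push",robot.line_to(U(.005,.106),vel=.06,guard=12),D())
print("push",robot.line_to(U(-.025,.106),vel=.02,guard=8),D(),robot.observe()["ft_force"],w_())
robot.set_gripper(.036); robot.line_to(U(-D(),.25),vel=.2)
robot.set_gripper(0); robot.move_pose(U(.06,.2),[180,0,180+RY]); robot.line_to(U(.06,.104),vel=.1)
print("seat contact",robot.line_to(U(-.03,.104),vel=.02,guard=9),D(),robot.observe()["ft_force"])
robot.line_to(U(.06,.104),vel=.1);robot.line_to(U(.06,.25),vel=.2)
robot.set_gripper(.085); robot.move_pose([.40,.18,.36],[180,0,180]); C,im=shot("wrist","w14")
m=cv2.inRange(hsv(im),(120,90,40),(150,255,255)); k=blobs(m,300)[0]; q=cv2.approxPolyDP(k,4,True)[:,0]
print(np.c_[q,onz(C,q,.055)[:,:2]].round(3).tolist())
cv2.imwrite("pics/m8.png",cv2.resize(im[270:420,190:440],None,fx=3,fy=3)); print(robot.observe()["time"])
E
```

```text
down False
0.00992879106654974
push True -0.1274016679590741
push True -0.12729391110725086 [-0.17033094  1.04814372  4.62968594] 0.009959270608634238
seat contact False 0.029996348300979903 [-0.34803189  0.03341784 -0.0995421 ]
[[398.0, 199.0, 0.394, 0.262], [385.0, 190.0, 0.385, 0.248], [232.0, 196.0, 0.391, 0.091], [218.0, 205.0, 0.4, 0.075], [234.0, 350.0, 0.575, 0.079], [394.0, 345.0, 0.568, 0.269]]
111.6167
```

View pics/m8.png

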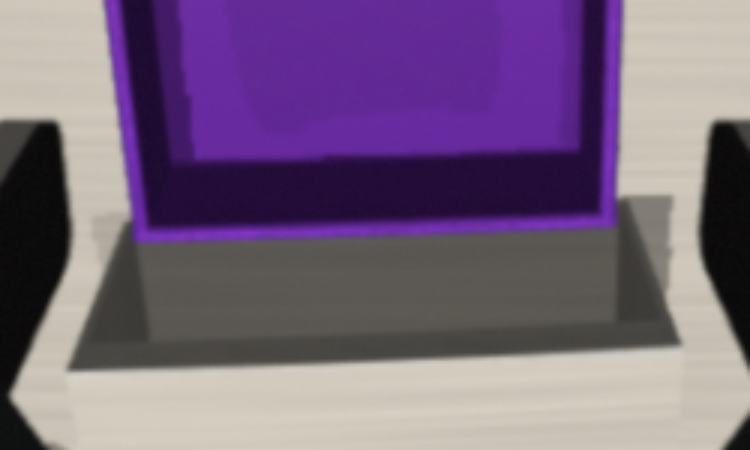

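Basket didn't move: the guard tripped at the start transient (basket still fully out, straight, at rows up to ~350). Redo with a higher guard, then small monitored steps.

```bash
python3 - <<'E'
from h import *
r=[180,0,90+RY]; U=lambda d,z: G0-rx*d+np.array([0,0,z]); D=lambda:(robot.observe()["tool_pos"]-G0)@rx
F=lambda:robot.observe()["ft_force"]@rx
def creep(x,x1,z,lim):
    f0=F()
    while x<x1:
        x+=.0015; robot.line_to(U(-x,z),vel=.02); f=F()-f0; print(round(D(),4),round(f,1),end="; ")
        if abs(f)>lim: print(); return True
    return False
robot.set_gripper(.036)
robot.move_pose(U(.128,.25),r); robot.line_to(U(.128,.106),vel=.1)
robot.set_gripper(0); print(w_())
print("push",robot.line_to(U(.01,.106),vel=.06,guard=30),D(),w_())
if D()>-.02:
    print(creep(-.01,.024,.106,8))
    robot.set_gripper(.036); robot.line_to(U(-D(),.25),vel=.2)
    robot.set_gripper(0); robot.move_pose(U(.06,.2),[180,0,180+RY]); robot.line_to(U(.06,.104),vel=.1)
    robot.line_to(U(.03,.104),vel=.08,guard=30); print(creep(-.03,.024,.104,8))
    robot.line_to(U(.06,.104),vel=.1);robot.line_to(U(.06,.25),vel=.2)
    robot.set_gripper(.085); robot.move_pose([.40,.18,.36],[180,0,180]); C,im=shot("wrist","w15")
    m=cv2.inRange(hsv(im),(120,90,40),(150,255,255)); k=blobs(m,300)[0]; q=cv2.approxPolyDP(k,4,True)[:,0]
    print(np.c_[q,onz(C,q,.055)[:,:2]].round(3).tolist())
    cv2.imwrite("pics/m9.png",cv2.resize(im[270:420,190:440],None,fx=3,fy=3))
print(robot.observe()["time"])
E
```

```text
0.009775122009242122
push False -0.01083127834760576 0.009498688677828519
-0.0093 1.0; -0.0078 1.0; -0.0062 1.6; -0.0048 0.6; -0.0033 1.7; -0.0018 1.5; -0.0003 1.7; 0.0013 1.6; 0.0027 1.6; 0.0043 0.4; 0.0057 0.9; 0.0069 -1.4; 0.0071 -9.6; 
True
-0.0287 -0.2; -0.027 0.7; -0.0254 1.4; -0.0239 0.6; -0.0224 -0.3; -0.0209 0.6; -0.0194 0.4; -0.0179 -0.9; -0.0164 0.9; -0.0149 0.3; -0.0134 1.0; -0.0119 0.1; -0.0104 0.8; -0.0096 -4.9; -0.0094 -12.3; 
True
[[385.0, 295.0, 0.503, 0.254], [242.0, 300.0, 0.509, 0.094], [232.0, 320.0, 0.535, 0.08], [240.0, 383.0, 0.623, 0.083], [393.0, 376.0, 0.612, 0.271], [395.0, 315.0, 0.528, 0.267]]
132.225
```

```bash
ls pics/m9.png
```

```text
pics/m9.png
```

```bash
python3 - <<'E'
from h import *
robot.move_pose([.30,.05,.40],[180,0,180]); C,s=shot("side","s16"); C,t=shot("top","t16")
a=cv2.imread("pics/m9.png")
cv2.imwrite("pics/m10.png",np.vstack([cv2.resize(a,(640,384-100)),np.hstack([cv2.resize(s[180:340,200:520],(320,160)),cv2.resize(t[140:300,120:440],(320,160))])]))
# basket rim vs riser edge line angles in the wrist picture
w=cv2.imread("pics/w15.png"); Cw=wristcam([.40,.18,.36],[180,0,180]); h=hsv(w); g=cv2.cvtColor(w,cv2.COLOR_BGR2GRAY).astype(int)
E=[];B=[]
for u in range(240,388,4):
    col=h[280:420,u].astype(int)
    p=np.where((abs(col[:,0]-135)<15)&(col[:,1]>90)&(col[:,2]>40))[0]; last=280+p[-1]
    dd=np.diff(g[last:420,u]); E.append((u,last+np.argmax(dd)+.5))
    lit=p[col[p,2]>110]
    if len(lit): B.append((u,280+lit[0]-.5))
for pts,z in((E,.1),(B,.055)):
    P=onz(Cw,pts,z); 
    for _ in range(3):
        k=np.polyfit(P[:,1],P[:,0],1); r=abs(P[:,0]-np.polyval(k,P[:,1])); P=P[r<=max(.0015,np.median(r)*1.5)]
    print(len(P),np.degrees(-np.arctan(k[0])),np.polyval(k,.174),r.max())
E
```

```text
37 2.829020826337256 0.5944157016931892 0.0007034149145438429
32 2.3290745554378414 0.5289823249510347 0.0020432411855006993
```

View pics/m10.png

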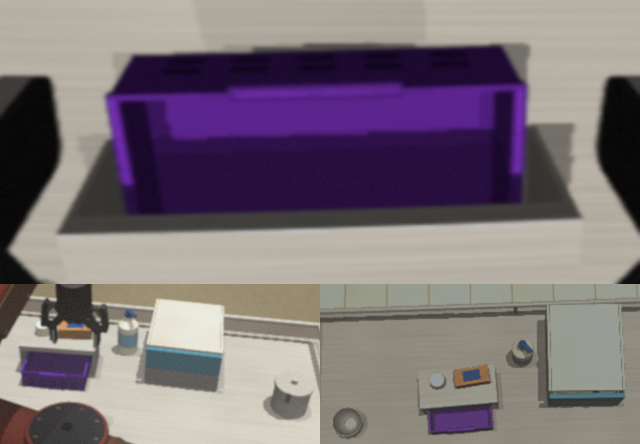

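Picture: basket empty and home under the riser, drawer shut, drum, bowl and bottle standing. The rim is about 0.5° off the riser edge, so one gentle push on the lagging right side to square it.

```bash
python3 - <<'E'
from h import *
F=lambda:robot.observe()["ft_force"]@rx; D=lambda:(robot.observe()["tool_pos"]-G0)@rx
robot.set_gripper(0)
for s in(-.03,.03):
    U=lambda x,z: G0+rx*x+ry*s+np.array([0,0,z])
    robot.move_pose(U(-.06,.2),[180,0,180+RY]); robot.line_to(U(-.06,.104),vel=.1); robot.line_to(U(-.014,.104),vel=.05,guard=30)
    f0=F(); x=-.014
    while x<.01 and abs(F()-f0)<9: x+=.001; robot.line_to(U(x,.104),vel=.02)
    print(s,D(),F()-f0)
    robot.line_to(U(-.06,.104),vel=.1); robot.line_to(U(-.06,.2),vel=.2)
robot.move_pose([.47,-.2,.40],[180,0,180]); robot.set_gripper(.085); C,b=shot("wrist","w17"); h=hsv(b)
mid=[]
for u in range(230,415,5):
    col=h[200:350,u].astype(int); lit=np.where((abs(col[:,0]-99)<10)&(col[:,1]>80)&(col[:,2]>100))[0]
    if len(lit): mid.append((u,200+lit[0]-.5))
x=np.median((onz(C,mid,.128)-F0)@ux); print("face",x,robot.observe()["time"])
if abs(x)<.005: print(robot.job_done())
E
```

```text
-0.03 -0.009149692580280682 -9.12127334326011
0.03 -0.0093715349051901 -10.61782061975345
face 0.0014917147189035544 147.6583
the job is handed in; nothing more can be done
None
```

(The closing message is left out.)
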